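Close down the eyepiece bay after cleaning

ROBOT

A 7-joint arm with a two-finger parallel gripper is mounted at the origin on the work surface. World frame = base frame: x ahead of the robot, y to its left, z up, the work surface at z = 0. Lengths are in m, angles in rad, forces in N, time in s.
With the tool pointing down it reaches from about 0.4 to 0.85 m from the base axis. Payload 4.5 kg.
Tool frame: the origin (TCP) lies midway between the tips of the shut fingers; the grasp point (between the pads) lies 19 mm behind it (arm.tcp_to_grasp is the distance from the TCP to the grasp point, in m); z points along the fingers, y is the line along which they close (so a half turn about z gives the same grasp; the last joint's range is limited). The gripper opens to 85 mm and grips with 20 to 120 N. Pads are 22 mm wide; open, the fingers measure 114 mm over their backs; the gripper's body (76 mm by 85 mm) begins 54 mm behind the grasp point. The pads swing forward as they close: fully open they stand 13 mm farther back than shut.
Start: joints at [-1.3, 0.689, -0.195, 1.565, 0.157, 0.902, -0.215], TCP at [0.147, 0.608, 0.231] pointing down, gripper open.
Joint ranges: [-3.01, 3.01], [-0.46, 2.08], [-1.47, 1.51], [0.13, 2.56], [-1, 4.14], [0.04, 2.09], [-2.66, 2.66]. Speed limits (rad/s): [2.57, 2.57, 3.14, 3.14, 3.14, 3.14, 3.14].

INTERFACE

Orientations are given as a unit quaternion [w, x, y, z].
In Python, from plant import arm gives the robot as it stands. The module is installed in compiled form; this text tells all that it offers. Calls block until the motion is done:
- arm.goto(position, orientation): joint-space move of the TCP to a pose.
- arm.line_to(position, ori=None, v=0.15): straight line of the TCP; ori=None keeps the orientation; v is the mean speed in m/s.
- arm.goto_joints(angles): joint-space move.
- arm.grip(opening, newtons=None): finger opening in m; newtons is the grip in N (None keeps the last); returns when the fingers have stopped.
- arm.pause(seconds).
- arm.inverse_kinematics(position, orientation): joint angles nearest the present ones, or None.
- arm.read_state(): the state.
- arm.snapshot(name): name is "side" or "top"; returns (picture, depth): 400x640x3 uint8, red, green, blue; 400x640 float32, m along the optical axis (not along the pixel's ray), 0 where there is no reading.
- arm.camera_info(name): a dict with "intrinsics" (3x3 intrinsics, pixels), "extrinsics" (4x4, takes a point from world to camera coordinates). Camera axes: x right, y down, z forward; pixel columns grow to the right and rows downward; lengths in m; the calibration is good to about 2 mm. A picture is of the moment at which its call begins. camera_info takes no time and is no camera call.
A pose or a line that the arm cannot do raises arm.IKError and nothing moves.
- arm.finish_job(): hands the job in; it is judged then, once.
The state is a dict: "clock": time; "q": joint angles; "qvel": joint speeds; "joint_torque": joint torques, N m; "eef_pos": TCP position; "eef_rot": TCP orientation; "contact_force": force on the tool from outside, world axes, zero at the start; "wrist_torque": the same for the moment, N m; "grip_width": finger opening in m; "finger_force": force on a finger pad.
Only numpy, scipy, OpenCV 4.12 (cv2) and the standard library are available. Lean on these libraries where they do the work, as an engineer would, in place of code of your own. Each camera call takes 0.05 s, during which the arm holds its last target. There are 200 camera calls.

TASK

Close the bay down after cleaning: push every swab from the drying rack down into a tube of its own until its cap sits on the rim, clear all the cork offcuts into the steel bin, and hang the headset by its arch over the middle part of the rail, one ear cup on each side. Only when all that is done, switch the bench light off at its rocker by pressing the raised end fully down. Leave the eyepieces and other kit where they are.

Things in the scene. Friction and masses are not known exactly. Their poses are not given: they have to be found in the camera images.
- swab0: optics swab: square cap 14 x 14 x 34 mm tall over a thin rod (6 mm, bud 7 mm) reaching 85 mm below it. Origin at the shoulder, the centre of the cap's underside; z up, x and y along the cap's sides. Starts hanging upright in the white drying rack (fixed, 170 mm long, 105 mm tall, holes 42 mm apart in a row), shoulder on the rack's top. Absent (None) in some starts
- swab1: optics swab: square cap 14 x 14 x 34 mm tall over a thin rod (6 mm, bud 7 mm) reaching 85 mm below it. Origin at the shoulder, the centre of the cap's underside; z up, x and y along the cap's sides. Starts hanging upright in the white drying rack (fixed, 170 mm long, 105 mm tall, holes 42 mm apart in a row), shoulder on the rack's top. Absent (None) in some starts
- swab2: optics swab: square cap 14 x 14 x 34 mm tall over a thin rod (6 mm, bud 7 mm) reaching 85 mm below it. Origin at the shoulder, the centre of the cap's underside; z up, x and y along the cap's sides. Starts hanging upright in the white drying rack (fixed, 170 mm long, 105 mm tall, holes 42 mm apart in a row), shoulder on the rack's top. Absent (None) in some starts
- tubes: fixed stand with four clear tubes in a row along its y, 42 mm apart, base 70 x 180 mm; tube rims 105 mm above the origin, which is under its centre on the shelf
- tube_0 (a point): centre of the mouth (level of the rim) of a clear upright tube: outside 17 mm, bore 11 mm, 89 mm deep, so one swab per tube, its shoulder resting on the rim when fully home
- tube_1 (a point): centre of the mouth (level of the rim) of a clear upright tube: outside 17 mm, bore 11 mm, 89 mm deep, so one swab per tube, its shoulder resting on the rim when fully home
- tube_2 (a point): centre of the mouth (level of the rim) of a clear upright tube: outside 17 mm, bore 11 mm, 89 mm deep, so one swab per tube, its shoulder resting on the rim when fully home
- tube_3 (a point): centre of the mouth (level of the rim) of a clear upright tube: outside 17 mm, bore 11 mm, 89 mm deep, so one swab per tube, its shoulder resting on the rim when fully home
- offcut0: chunky cork offcut, main block 40 x 30 x 26 mm (x, y, z) with a 7 mm lump on its top face; origin at the centre of the main block. Absent (None) in some starts
- offcut1: chunky cork offcut, main block 34 x 34 x 28 mm (x, y, z) with a 7 mm lump on its top face; origin at the centre of the main block. Absent (None) in some starts
- offcut2: chunky cork offcut, main block 44 x 26 x 30 mm (x, y, z) with a 7 mm lump on its top face; origin at the centre of the main block. Absent (None) in some starts
- offcut3: chunky cork offcut, main block 36 x 30 x 24 mm (x, y, z) with a 7 mm lump on its top face; origin at the centre of the main block. Absent (None) in some starts
- bin: steel bin held level on its pivot pin between two cheeks, fixed; open top, outside 140 x 170 mm (x, y), wall 4 mm, inner floor 26 mm and rim 92 mm above the origin (under its centre, on the shelf); cheeks reach 98 mm out along its y
- headset: rigid headset standing on its two ear cups, 146 mm wide along its y, 50 mm deep along its x, 157 mm tall; origin on the shelf level midway between the cups, z up. On the crown sits a battery block 26 x 44 mm (x, y) from 131 to 157 mm above the origin, to grip; the arch is open beneath, 90 mm between cups
- headset_band (a point): middle of the underside of the headset's band, 125 mm above its origin; the band is 24 mm wide and 6 mm thick and flat for 70 mm
- rail: fixed horizontal rail: bar 12 mm thick along its y, 240 mm long, axis 145 mm above the shelf, a post at each end. Origin under its middle
- rocker (a joint): black rocker, 56 x 28 mm, on a fixed grey light housing (100 x 75 x 50 mm; white light bar up to 80 mm high, 48 mm beyond the rocker's pivot); pivot 60 mm above the shelf: 0 = on (the end away from the light bar stands up), 0.4 = off (that end fully down); stays where left, 2 to 3 N
- rocker_press (a point): top face of the rocker, near the end that stands up when on; moves with the rocker; it sinks about 9 mm
- eyepiece: silver zoom eyepiece standing on its barrel, 52 mm wide, 100 mm tall; a bystander, leave it alone
- plossl: small black eyepiece, 40 mm wide, 60 mm tall; a bystander, leave it alone
- capc: orange collimation cap, 46 mm wide, 22 mm tall; a bystander, leave it alone
- tadapter: brass T-adapter, 54 mm wide, 45 mm tall; a bystander, leave it alone
- jar: small jar, 56 mm wide, 70 mm tall; a bystander, leave it alone
- driver: screwdriver lying along its x; a bystander, leave it alone

How it is judged:
By the outcome, as a careful person would: the job done as asked, in the order asked, and still so for the second after the job is handed in, with the robot touching nothing.
Of swab0, swab1, swab2 only 2 to 3 are there at a start; the rules pass over those that are not, and their reading is None.
Of offcut0, offcut1, offcut2, offcut3 only 2 to 3 are there at a start; the rules pass over those that are not, and their reading is None.
At some moment in a run one of offcut0, offcut1, offcut2, offcut3 may be knocked a few centimetres aside while the robot is not near it.
It also fails if it takes over 208 s, if anything falls off the work surface, if the arm or the gripper's body presses on something with over 40 N, if the wrist force passes 120 N, or if a joint passes its speed limit or range.

## Working session

There is one attempt and no reset: what is moved stays moved. The work goes in short steps, each a Python script; the robot and the scene stay as the last script left them, time stands still between calls to the robot, and variables do not carry over. Pictures are saved under pics/ and viewed, at most 14 in all, crops included, and the job is handed in when it is done.

```bash
mkdir -p pics; ls; python3 - <<'E'
from plant import arm
import cv2,numpy as np
for n in("top","side"):
    p,d=arm.snapshot(n); cv2.imwrite(f"pics/{n}0.png",p[:,:,::-1]); np.save(f"{n}0.npy",d)
    c=arm.camera_info(n); print(n,np.round(c["intrinsics"],1).tolist(),np.round(c["extrinsics"],3).tolist(),(d>0).mean())
s=arm.read_state();print(s["eef_pos"],s["eef_rot"],s["clock"],s["grip_width"],arm.tcp_to_grasp)
E
```

```text
pics
top [[443.0, 0.0, 324.6], [0.0, 443.0, 185.9], [0.0, 0.0, 1.0]] [[-0.021, -1.0, 0.018, -0.007], [-0.988, 0.018, -0.154, 0.579], [0.153, -0.021, -0.988, 1.197], [0.0, 0.0, 0.0, 1.0]] 0.99600390625
side [[392.1, 0.0, 319.4], [0.0, 392.1, 199.4], [0.0, 0.0, 1.0]] [[0.996, -0.087, 0.014, -0.559], [-0.054, -0.738, -0.673, 0.1], [0.069, 0.67, -0.739, 0.995], [0.0, 0.0, 0.0, 1.0]] 0.9956796875
[0.14653242 0.60697406 0.23056049] [-4.26579198e-05  1.18093134e-01  9.93002164e-01 -8.43790560e-04] 0.1 0.08533883550730563 0.0187
```

View pics/top0.png

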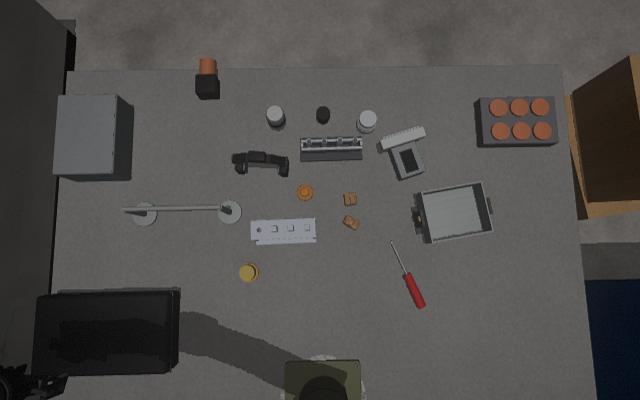

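View pics/side0.png

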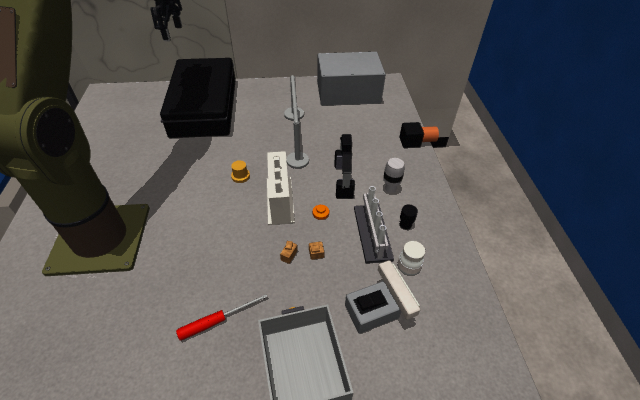

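Top view: three caps in the rack near (275–307, 229), tubes near (331,143), headset (262,160), rail (185,208), bin (453,212), rocker (407,160), and two corks at (350,198) and (351,222). Next I'll zoom in and take measurements from the depth image.

```bash
cat > h.py <<'E'
from plant import arm
import cv2,numpy as np
def shot(n):
    p,d=arm.snapshot(n); return p,d
def cloud(n,d):
    c=arm.camera_info(n);K=c["intrinsics"];E=np.array(c["extrinsics"])
    v,u=np.mgrid[:400,:640]; P=np.stack([(u-K[0][2])/K[0][0]*d,(v-K[1][2])/K[1][1]*d,d],-1)
    return (P-E[:3,3])@E[:3,:3]
def ray(n,uv,z):
    c=arm.camera_info(n);K=np.array(c["intrinsics"]);E=np.array(c["extrinsics"])
    uv=np.atleast_2d(np.array(uv,float)); r=np.c_[uv,np.ones(len(uv))]@np.linalg.inv(K).T@E[:3,:3]
    o=-E[:3,:3].T@E[:3,3]; return o+r*((z-o[2])/r[:,2])[:,None]
def proj(n,X):
    c=arm.camera_info(n);K=np.array(c["intrinsics"]);E=np.array(c["extrinsics"])
    q=(np.atleast_2d(X)@E[:3,:3].T+E[:3,3])@K.T; return q[:,:2]/q[:,2:]
E
python3 - <<'E'
from h import *
t=cv2.imread("pics/top0.png");d=np.load("top0.npy");P=cloud("top",d)
c=cv2.resize(t[90:290,225:430],None,fx=3.9,fy=2.95,interpolation=cv2.INTER_CUBIC)
c=cv2.resize(t[95:290,230:430],None,fx=3,fy=3,interpolation=cv2.INTER_CUBIC);cv2.imwrite("pics/c1.png",c)
s=cv2.imread("pics/side0.png");cv2.imwrite("pics/c2.png",cv2.resize(s[125:325,255:435],None,fx=3,fy=3,interpolation=cv2.INTER_CUBIC))
for nm,(u0,u1,v0,v1),(z0,z1) in [("rack",(245,322,212,248),(.09,.115)),("caps",(245,322,212,248),(.12,.15)),("tubes",(295,368,130,165),(.085,.12)),("tubebase",(295,368,130,165),(.006,.04)),("hs",(228,295,145,178),(.02,.18)),("hstop",(228,295,145,178),(.145,.17)),("rail",(118,245,195,225),(.13,.16)),("bin",(405,500,175,250),(.08,.11)),("lamp",(375,430,120,185),(.04,.055)),("lampbar",(375,430,120,185),(.07,.09)),("rocker",(375,430,120,185),(.056,.07)),("corkA",(342,360,190,208),(.012,.05)),("corkB",(342,360,212,232),(.012,.05)),("jar/eye1",(262,290,100,130),(.03,.12)),("pl",(312,333,100,128),(.03,.12)),("eye2",(355,380,105,135),(.03,.12))]:
    Q=P[v0:v1,u0:u1].reshape(-1,3); Q=Q[(Q[:,2]>z0)&(Q[:,2]<z1)]
    if len(Q)<3: print(nm,len(Q));continue
    r=cv2.minAreaRect((Q[:,:2]*1000).astype(np.float32)); print(nm,len(Q),np.round(r[0]),np.round(r[1]),round(r[2],1),"z",np.round(np.percentile(Q[:,2],[5,50,95]),3))
Q=P[212:248,245:322].reshape(-1,3);m=((P[:,:,2]>.12)&(P[:,:,2]<.15)).astype(np.uint8);m[:212]=0;m[248:]=0;m[:,:245]=0;m[:,322:]=0
n,l,st,ce=cv2.connectedComponentsWithStats(m)
for i in range(1,n): print("cap",st[i],ce[i],P[l==i].mean(0).round(4))
E
```

```text
rack 1121 [459.  96.] [ 50. 171.] 1.4 z [0.102 0.106 0.109]
caps 101 [459.  74.] [13. 97.] 1.7 z [0.129 0.139 0.143]
tubes 140 [695. -38.] [ 17. 139.] 1.3 z [0.087 0.103 0.109]
tubebase 928 [701. -41.] [209. 103.] 87.6 z [0.008 0.013 0.017]
hs 800 [638. 159.] [ 49. 149.] 0.7 z [0.04  0.121 0.158]
hstop 187 [644. 158.] [44. 26.] 84.4 z [0.15  0.157 0.16 ]
rail 493 [515. 375.] [ 13. 254.] 0.2 z [0.145 0.15  0.154]
bin 619 [ 497. -368.] [140. 200.] 9.2 z [0.082 0.091 0.096]
lamp 609 [ 690. -238.] [182.  80.] 22.9 z [0.045 0.051 0.054]
lampbar 563 [ 687. -224.] [143. 124.] 81.2 z [0.073 0.08  0.085]
rocker 260 [ 682. -227.] [140. 146.] 84.7 z [0.057 0.063 0.069]
corkA 148 [545. -90.] [34. 34.] 4.5 z [0.023 0.029 0.037]
corkB 150 [478. -91.] [43. 27.] 61.0 z [0.025 0.032 0.04 ]
jar/eye1 353 [774. 117.] [51. 49.] 82.3 z [0.054 0.098 0.104]
pl 190 [788. -16.] [38. 38.] 5.6 z [0.037 0.06  0.064]
eye2 339 [ 764. -143.] [52. 52.] 35.7 z [0.036 0.07  0.075]
cap [288 225   6   6  33] [290.27272727 227.54545455] [0.4587 0.0737 0.1375]
cap [304 224   6   6  35] [306.42857143 226.57142857] [0.4603 0.0325 0.1387]
cap [271 226   6   6  33] [273.45454545 228.27272727] [0.4577 0.1165 0.1378]
```

View pics/c1.png

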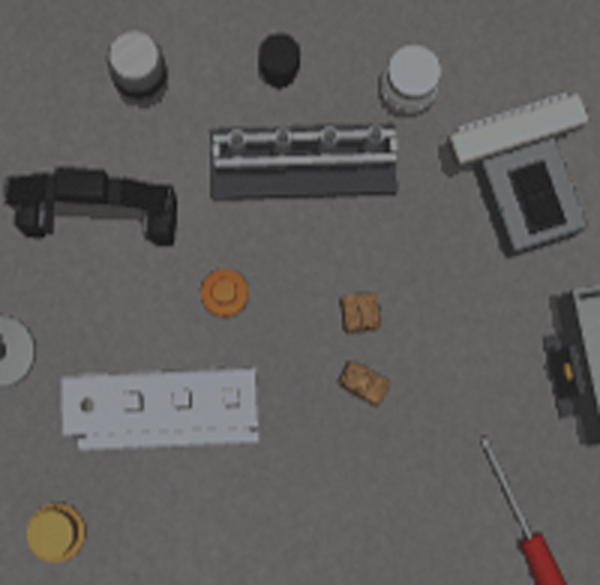

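View pics/c2.png

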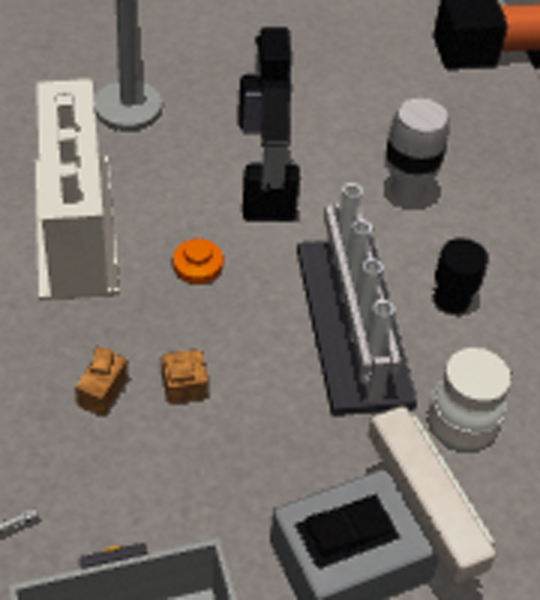

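```bash
cat >> h.py <<'E'
def dn(psi): a=(np.radians(psi)+np.pi/2)/2; return [0.,np.cos(a),np.sin(a),0.]
def rowfit(P,offs):  # points known at offsets along a line -> centre, unit dir (toward decreasing y)
    P=np.asarray(P)[:,:2]; c=P.mean(0); o=np.array(offs)-np.mean(offs); d=o@(P-c); d/=np.linalg.norm(d)
    return c-np.mean(offs)*d,d,(P-c)-np.outer(o,d)
E
python3 - <<'E'
from h import *
up=lambda x,o:(np.array(x,float)+.5)/3-.5+o
t=cv2.imread("pics/top0.png",0);s=cv2.imread("pics/side0.png",0)
tc=up([(236,139),(283,137),(330,134),(376,132)],(230,95))
sc=up([(352,190),(363,228),(373,267),(384,309)],(255,125))
for n,c in(("top",tc),("side",sc)):
    print(n,"tubes",*[np.round(a,4).tolist() for a in rowfit(ray(n,c,.105),[-.063,-.021,.021,.063])])
for n,img,c in(("top",t,tc),("side",s,sc)):
    for u,v in c:
        w=cv2.resize(img[int(v)-8:int(v)+9,int(u)-8:int(u)+9],None,fx=8,fy=8,interpolation=cv2.INTER_CUBIC)
        h=cv2.HoughCircles(cv2.createCLAHE(4,(2,2)).apply(w),cv2.HOUGH_GRADIENT,1,200,param1=80,param2=8,minRadius=20,maxRadius=36)
        if h is not None:
            x,y,r=h[0,0]; uv=((x+.5)/8-.5+int(u)-8,(y+.5)/8-.5+int(v)-8);print(n,np.round((u,v),1),np.round(uv,1),r/8,ray(n,uv,.105).round(4))
# caps: bright top faces z=.139
cc=up([(132,401),(181,399),(230,397)],(230,95)); print("caps",*[np.round(a,4).tolist() for a in rowfit(ray("top",cc,.139),[-.042,0,.042])])
for off,img,rg in(((230,95),"top",[(113,389,145,414),(162,387,194,411),(211,385,243,409)]),):
    for x0,y0,x1,y1 in rg:
        print(t[int(up(y0,95)):int(up(y1,95))+2,int(up(x0,230)):int(up(x1,230))+2].tolist())
# rail ends, rocker
print("rocker corners z.06",ray("top",up([(509,168),(549,155),(570,222),(531,235)],(230,95)),.062).round(4)[:,:2].tolist())
print("lightbar",ray("top",up([(447,133),(577,95),(587,122),(460,163)],(230,95)),.08).round(4)[:,:2].tolist())
# headset block / bottoms
d=np.load("top0.npy");P=cloud("top",d)
Q=P[145:178,228:295].reshape(-1,3);Q=Q[(Q[:,2]>.09)&(Q[:,2]<.128)][:,:2]
S=cloud("side",np.load("side0.npy"))
for n,C in(("top",P),("side",S)):
  for z0,z1 in((.148,.165),(.03,.12),(.115,.135)):
    q=C.reshape(-1,3);q=q[(q[:,2]>z0)&(q[:,2]<z1)&(abs(q[:,0]-.64)<.06)&(abs(q[:,1]-.158)<.1)][:,:2]
    if len(q)<5: continue
    w,v=np.linalg.eigh(np.cov(q.T));print(n,"hs",z0,len(q),q.mean(0).round(4),((q.min(0)+q.max(0))/2).round(4),np.degrees(np.arctan2(v[1,1],v[0,1])).round(1)%180)
E
```

```text
top tubes [0.6956, -0.0389] [0.0361, -0.9993] [[0.0001, 0.0006], [-0.0003, 0.0001], [0.0003, -0.0005], [-0.0001, -0.0002]]
side tubes [0.6957, -0.0357] [0.0156, -0.9999] [[-0.0003, 0.0007], [0.0004, -0.0004], [0.0, -0.0], [-0.0002, -0.0002]]
top [308.3 141. ] [304.6 144.2] 4.2875 [[0.6845 0.0347 0.105 ]]
top [324.  140.3] [324.2 141.8] 4.2875 [[ 0.6905 -0.0185  0.105 ]]
top [339.7 139.3] [339.6 139. ] 3.85 [[ 0.6975 -0.0603  0.105 ]]
top [355.  138.7] [358.5 133.9] 3.7125 [[ 0.711  -0.1121  0.105 ]]
side [372. 188.] [372.5 188.5] 3.6 [[0.6954 0.0262 0.105 ]]
side [375.7 200.7] [375.2 199.2] 3.85 [[ 0.6956 -0.0104  0.105 ]]
side [379.  213.7] [378.6 212.1] 4.0125 [[ 0.6961 -0.0519  0.105 ]]
side [382.7 227.7] [381.8 226.9] 3.15 [[ 0.6949 -0.0965  0.105 ]]
caps [0.4583, 0.0743] [0.0205, -0.9998] [[0.0, -0.0004], [-0.0, 0.0], [-0.0, 0.0004]]
[[144, 143, 143, 144, 144, 144, 146, 146, 145, 145, 144, 144, 144], [142, 143, 142, 144, 127, 134, 111, 110, 113, 112, 143, 144, 143], [144, 144, 142, 144, 132, 138, 125, 125, 128, 87, 117, 142, 143], [143, 143, 144, 143, 143, 145, 144, 145, 149, 94
[... 1506 characters left out ...]
1, 143], [143, 143, 144, 143, 143, 113, 102, 115, 111, 105, 141, 144], [142, 144, 144, 143, 144, 131, 130, 137, 137, 137, 144, 143], [143, 142, 144, 144, 144, 144, 145, 144, 144, 145, 142, 144]]
rocker corners z.06 [[0.6724, -0.2297], [0.6843, -0.2679], [0.62, -0.2842], [0.6084, -0.2472]]
lightbar [[0.7023, -0.1702], [0.7367, -0.2929], [0.7107, -0.3008], [0.6737, -0.1811]]
top hs 0.148 179 [0.6442 0.1582] [0.6448 0.1578] 85.9
top hs 0.03 374 [0.6374 0.1574] [0.6392 0.1589] 86.3
top hs 0.115 251 [0.6438 0.1547] [0.6445 0.1562] 85.3
side hs 0.148 129 [0.6436 0.1564] [0.6441 0.1586] 85.4
side hs 0.03 501 [0.6378 0.1198] [0.6433 0.1598] 91.6
side hs 0.115 153 [0.6408 0.1216] [0.6412 0.1587] 91.8
```

The layout is clear, so I'll start with the swabs: pick up the nearest one, hover it over a tube, and check the alignment in both views.

```bash
cat >> h.py <<'E'
def st(): 
    s=arm.read_state(); print("t%.1f pos %s w %.4f ff %.1f F %s"%(s["clock"],np.round(s["eef_pos"],4).tolist(),s["grip_width"],np.max(s["finger_force"]),np.round(s["contact_force"],1).tolist())); return s
def q(psi,pos):  # pick the half turn with the roomier wrist
    c=[(abs(j[6]),p) for p in(psi,psi+180,psi-180) if (j:=arm.inverse_kinematics(pos,dn(p))) is not None]
    return dn(min(c)[1])
def pick_swab(x,y,psi=-1.5):
    o=q(psi,[x,y,.2]); arm.grip(.05,35); arm.goto([x,y,.2],o); arm.line_to([x,y,.110],v=.12); arm.grip(0.0,35); st(); arm.line_to([x,y,.24],v=.15)
def crop(n,u0,v0,w,h,f,name):
    p,d=shot(n); cv2.imwrite(f"pics/{name}.png",cv2.resize(p[v0:v0+h,u0:u0+w,::-1],None,fx=f,fy=f,interpolation=cv2.INTER_CUBIC)); return p,d
E
python3 - <<'E'
from h import *
pick_swab(.4592,.0323); st()
arm.line_to([.6968,-.058,.24],v=.25); arm.line_to([.6968,-.058,.205]); arm.pause(.3); st()
a,_=crop("top",290,100,100,75,6,"x"); b,_=crop("side",330,130,100,130,6,"x")
A=cv2.resize(a[100:175,290:390,::-1],(600,450),interpolation=cv2.INTER_CUBIC);cv2.imwrite("pics/t1.png",A)
B=cv2.resize(b[140:240,335:415,::-1],(480,600),interpolation=cv2.INTER_CUBIC);cv2.imwrite("pics/s1.png",B)
E
```

```text
t4.2 pos [0.4596, 0.0324, 0.1106] w 0.0135 ff 36.4 F [-0.2, 0.2, 7.1]
t5.2 pos [0.4586, 0.0323, 0.2393] w 0.0134 ff 35.8 F [-0.0, 0.9, -0.4]
t7.0 pos [0.6973, -0.058, 0.206] w 0.0135 ff 35.7 F [0.2, 0.6, -0.6]
```

View pics/s1.png

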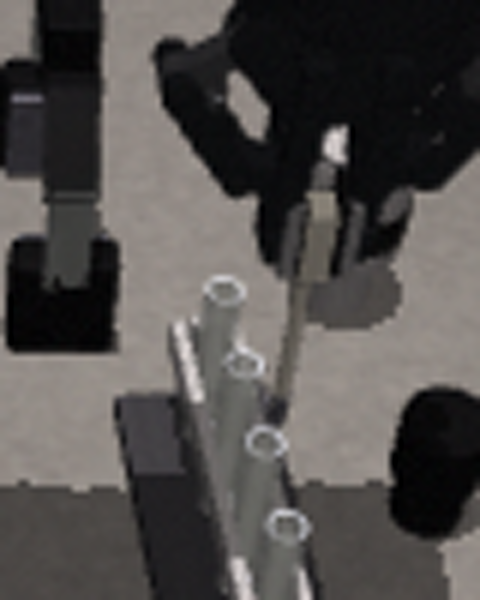

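```bash
python3 - <<'E'
from h import *
print(proj("side",[[.6973,-.058,.201],[.6973,-.058,.116],[.6968,-.058,.105]]).round(1))
f=lambda x,y:(335+(x+.5)/6-.5,140+(y+.5)/6-.5)
print("shoulder",ray("side",f(316,281),.201),"bud",ray("side",f(274,424),.116))
r=ray("side",[f(224,293),f(245,365),f(267,443),(f(289,527))],.105); print(*rowfit(r,[-.063,-.021,.021,.063]),r)
E
```

```text
[[385.2 185.7]
 [380.2 211. ]
 [379.4 214.1]]
shoulder [[ 0.70122234 -0.06056261  0.201     ]] bud [[ 0.69783053 -0.05565354  0.116     ]]
[ 0.69563931 -0.0354636 ] [ 0.02348938 -0.99972409] [[-0.00019296 -0.00093944]
 [ 0.00017389  0.00022509]
 [ 0.00027527  0.00048773]
 [-0.00025621  0.00022662]] [[ 0.69396652  0.02657957  0.105     ]
 [ 0.69531993 -0.01424431  0.105     ]
 [ 0.69640786 -0.05597008  0.105     ]
 [ 0.69686293 -0.0982196   0.105     ]]
```

View pics/t1.png

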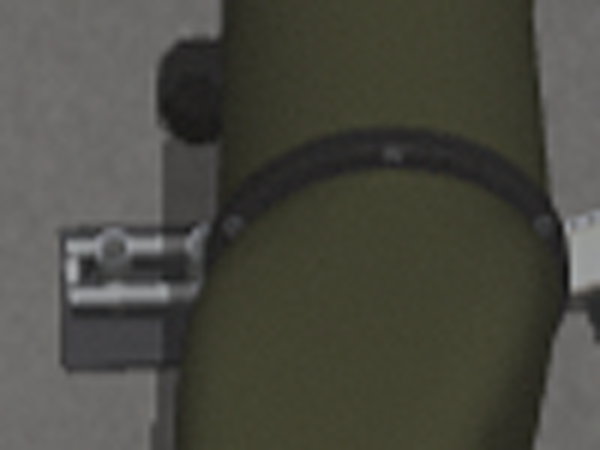

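```bash
cat >> h.py <<'E'
def insert(x,y,start=.24):
    F=lambda: np.array(arm.read_state()["contact_force"])
    arm.line_to([x,y,start],v=.25); arm.line_to([x,y,.203],v=.1); arm.pause(.3); b=F()
    offs=[(0,0)]+[(r*np.cos(a),r*np.sin(a)) for r in(.0015,.003) for a in np.arange(0,6.2,np.pi/3)]
    for dx,dy in offs:
        arm.line_to([x+dx,y+dy,.201],v=.05); ok=True
        for z in np.arange(.197,.178,-.003):
            arm.line_to([x+dx,y+dy,z],v=.05)
            if F()[2]-b[2]>3.5: ok=False; print("touch",round(dx,4),round(dy,4),round(z,3),(F()-b).round(1)); break
        if ok: break
    else: print("FAILED"); st(); return None
    x+=dx;y+=dy
    for z in np.r_[np.arange(.17,.116,-.009),.114,.112,.1105,.109,.1075]:
        arm.line_to([x,y,z],v=.08); f=F()-b
        if f[2]>14: break
        if np.hypot(f[0],f[1])>5: print("side",z,f.round(1))
    print("end",round(z,4),f.round(1),"xy",x,y); st()
    arm.grip(.04); arm.line_to([x,y,.21],v=.15); return x,y
E
python3 - <<'E'
from h import *
insert(.6961,-.058,.205);st()
E
```

```text
side 0.109 [-6.3 -2.3 11. ]
end 0.1075 [-10.1  -2.   19.3] xy 0.6961 -0.058
t13.0 pos [0.6964, -0.0582, 0.1105] w 0.0133 ff 38.3 F [-9.6, -1.7, 18.6]
t14.2 pos [0.6953, -0.0579, 0.2089] w 0.0406 ff 0.0 F [-0.3, -0.3, -0.5]
```

```bash
python3 - <<'E'
from h import *
arm.line_to([.6961,-.058,.24],v=.3)
pick_swab(.4583,.0743); 
if insert(.6946,-.016):
    arm.line_to([.6946,-.016,.24],v=.3); pick_swab(.4575,.1163); 
    if insert(.6936,.026):
        arm.line_to([.6936,.026,.26],v=.3)
        arm.goto([.5,-.3,.3],q(0,[.5,-.3,.3])); st()
        p,d=shot("side");A=cv2.resize(p[130:290,255:415,::-1],(600,600),interpolation=cv2.INTER_CUBIC);cv2.imwrite("pics/s2.png",A)
        p,d=shot("top");P=cloud("top",d);np.save("top1.npy",d);cv2.imwrite("pics/top1.png",p[:,:,::-1])
        m=((P[:,:,2]>.125)&(P[:,:,2]<.16)&(abs(P[:,:,0]-.695)<.03)&(abs(P[:,:,1]+.037)<.085))
        n,l,s,c=cv2.connectedComponentsWithStats(m.astype(np.uint8))
        for i in range(1,n): print(s[i,4],P[l==i].mean(0).round(4),P[l==i][:,2].max())
E
```

```text
t17.1 pos [0.4587, 0.0744, 0.1106] w 0.0133 ff 36.4 F [-1.3, -0.2, 5.9]
end 0.1075 [-6.7 -1.  16.5] xy 0.6946 -0.016
t25.2 pos [0.6949, -0.0161, 0.1106] w 0.0133 ff 38.2 F [-6.8, -0.4, 16.7]
t29.3 pos [0.4579, 0.1164, 0.1106] w 0.0133 ff 36.5 F [-1.3, 0.4, 6.1]
end 0.1075 [-5.8 -0.8 17.6] xy 0.6936 0.026
t37.3 pos [0.694, 0.026, 0.1106] w 0.0134 ff 38.2 F [-5.9, -0.4, 17.0]
t40.3 pos [0.5013, -0.2983, 0.2996] w 0.0397 ff 0.0 F [-0.9, -0.6, -0.4]
39 [ 0.6975 -0.0582  0.1381] 0.1432128736408689
36 [0.6942 0.0261 0.138 ] 0.14430277639000244
38 [ 0.6958 -0.0159  0.1379] 0.14471891017619642
```

View pics/s2.png

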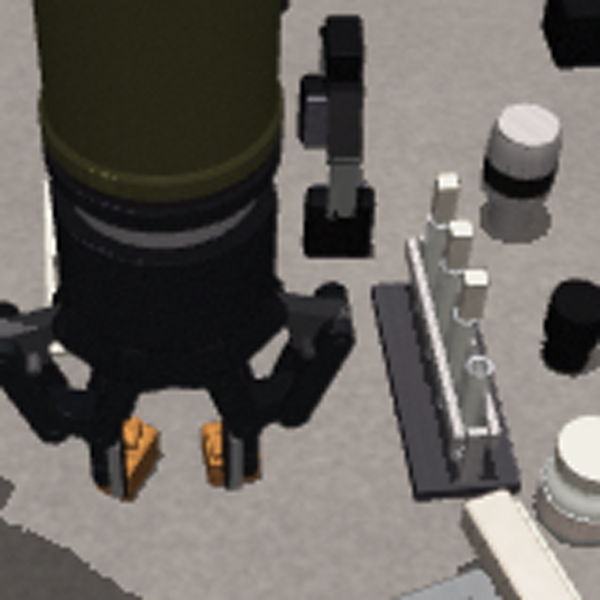

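All three swabs are home: their caps sit at the same height they had on the rack. Next I'll locate the corks again and move them to the bin.

```bash
cat >> h.py <<'E'
def corks():
    p,d=shot("top");P=cloud("top",d);hsv=cv2.cvtColor(p,cv2.COLOR_RGB2HSV)
    m=(hsv[:,:,1]>70)&(hsv[:,:,0]>5)&(hsv[:,:,0]<20)&(P[:,:,2]>.006)&(P[:,:,2]<.1)&(P[:,:,0]>.3)&(P[:,:,0]<.85)&(abs(P[:,:,1])<.55)
    n,l,s,c=cv2.connectedComponentsWithStats(m.astype(np.uint8)); out=[]
    for i in range(1,n):
        if s[i,4]<25: continue
        Q=P[l==i];Q=Q[Q[:,2]>.016]
        if len(Q)<20: continue
        r=cv2.minAreaRect((Q[:,:2]*1000).astype(np.float32)); out.append((r,np.median(Q[:,2]),hsv[l==i].mean(0).round(),c[i].round()))
        print(np.round(r[0],1),np.round(r[1],1),round(r[2],1),"z",out[-1][1].round(3),len(Q),out[-1][2],out[-1][3])
    return out
E
python3 - <<'E'
from h import *
arm.goto([.45,-.35,.3],q(0,[.45,-.35,.3])); corks(); st()
E
```

```text
[ 795.9 -521. ] [50.3 53.6] 1.1 z 0.059 268 [  9. 134. 137.] [498. 107.]
[ 726.3 -521.2] [50.9 53. ] 21.8 z 0.059 273 [  9. 134. 138.] [500. 131.]
[566.7  37.7] [34.3 34.9] 88.9 z 0.021 83 [ 14. 159. 141.] [304. 192.]
[544.5 -89.7] [31.9 33. ] 3.3 z 0.03 136 [ 15. 108. 117.] [350. 199.]
[477.2 -90.8] [42.1 24.4] 58.6 z 0.032 137 [ 15. 108. 116.] [351. 222.]
t40.8 pos [0.4506, -0.3495, 0.2999] w 0.0400 ff 0.0 F [0.4, 0.8, -0.2]
```

View pics/top1.png

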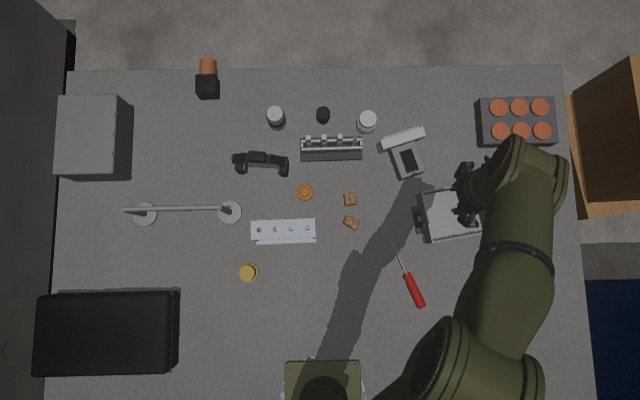

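```bash
cat >> h.py <<'E'
BC=np.array([.497,-.368]);BX=np.array([np.cos(np.radians(9.2)),np.sin(np.radians(9.2))])
def cork_to_bin(x,y,psi,off,w=.062):
    arm.grip(w,40); o=q(psi,[x,y,.15]); arm.goto([x,y,.15],o); arm.line_to([x,y,.005],v=.12); arm.grip(0,40); s=st()
    if s["grip_width"]<.015: print("MISS"); arm.line_to([x,y,.2]); return False
    arm.line_to([x,y,.24],v=.25); b=BC+off*BX; ob=q(99.2,[*b,.24]); arm.goto([*b,.24],ob); arm.line_to([*b,.065],v=.15); st()
    arm.grip(.06); arm.line_to([*b,.26],v=.25); st(); return True
E
python3 - <<'E'
from h import *
if cork_to_bin(.5445,-.0897,94,-.026): 
    corks()
E
```

```text
t44.3 pos [0.545, -0.0898, 0.0056] w 0.0335 ff 41.2 F [0.2, 0.2, 6.2]
t47.8 pos [0.4719, -0.3726, 0.0659] w 0.0331 ff 40.5 F [0.1, -0.6, -0.7]
t49.1 pos [0.4707, -0.3713, 0.2588] w 0.0598 ff 0.0 F [-0.4, 0.4, -0.7]
[ 796.1 -520.5] [51.5 53.8] 14.5 z 0.059 265 [  9. 133. 140.] [498. 107.]
[ 726.7 -521.7] [52.1 51.6] 79.8 z 0.059 273 [  9. 133. 141.] [500. 131.]
[568.3  38.5] [35.6 34.9] 67.9 z 0.021 81 [ 14. 159. 145.] [305. 192.]
[477.  -90.8] [41.9 25.3] 60.4 z 0.032 138 [ 15. 108. 119.] [351. 222.]
[ 468.6 -372.3] [30.7 32.8] 0.6 z 0.056 145 [ 15. 106.  93.] [454. 223.]
```

```bash
python3 - <<'E'
from h import *
if cork_to_bin(.477,-.0908,-30,.03,.055): 
    arm.goto([.5,-.1,.35],q(0,[.5,-.1,.35])); corks(); st()
    p,d=shot("side"); cv2.imwrite("pics/s3.png",p[:,:,::-1])
    p,d=shot("top"); cv2.imwrite("pics/t3.png",p[:,:,::-1])
E
```

```text
t52.3 pos [0.4773, -0.0908, 0.0056] w 0.0252 ff 40.4 F [0.3, 0.2, 6.2]
t55.8 pos [0.5272, -0.3637, 0.066] w 0.0254 ff 39.7 F [0.6, 0.1, -0.9]
t57.1 pos [0.526, -0.3623, 0.2587] w 0.0597 ff 0.0 F [-0.2, 0.6, -1.0]
[ 796.3 -521.5] [51.3 51.7] 21.6 z 0.059 267 [  9. 133. 139.] [498. 107.]
[ 726.  -521.6] [53.1 51.5] 80.2 z 0.059 275 [  9. 133. 140.] [500. 131.]
[569.7  38.7] [31.1 36.6] 5.2 z 0.021 72 [ 14. 160. 144.] [304. 192.]
[ 531.6 -365.5] [41.7 32.1] 9.6 z 0.057 153 [ 15. 106. 108.] [449. 200.]
[ 468.6 -372. ] [31.  32.7] 0.8 z 0.056 146 [ 15. 108. 115.] [454. 222.]
[350.6 188. ] [46.5 23.3] 35.3 z 0.021 24 [ 18. 121. 122.] [252. 270.]
t58.3 pos [0.4998, -0.1016, 0.3492] w 0.0600 ff 0.0 F [-0.1, -0.6, 0.3]
```

View pics/s3.png

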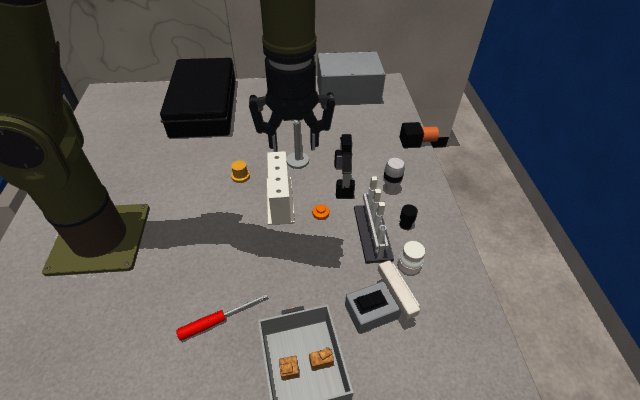

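```bash
python3 - <<'E'
from h import *
x,y=.6442,.158; o=q(-4,[x,y,.22]); arm.grip(.07,60); arm.goto([x,y,.25],o); arm.line_to([x,y,.131],v=.1); arm.grip(0,60); s=st()
if s["grip_width"]>.02:
    arm.line_to([x,y,.36],v=.15); st()
    rx,ry=.515,.375; o=q(90.2,[rx,ry,.36]); arm.goto([rx,ry,.36],o); arm.pause(.4); st()
    p,d=shot("side"); cv2.imwrite("pics/s4.png",cv2.resize(p[20:220,200:400,::-1],(600,600)))
    p,d=shot("top"); cv2.imwrite("pics/t4.png",p[:,:,::-1])
E
```

```text
t61.6 pos [0.6442, 0.1581, 0.1315] w 0.0249 ff 60.1 F [-0.7, 1.4, 4.1]
t63.3 pos [0.6437, 0.1579, 0.359] w 0.0251 ff 59.3 F [0.5, -0.5, -2.4]
t64.7 pos [0.5153, 0.3746, 0.3599] w 0.0248 ff 59.3 F [0.1, 0.4, -2.5]
```

View pics/s4.png

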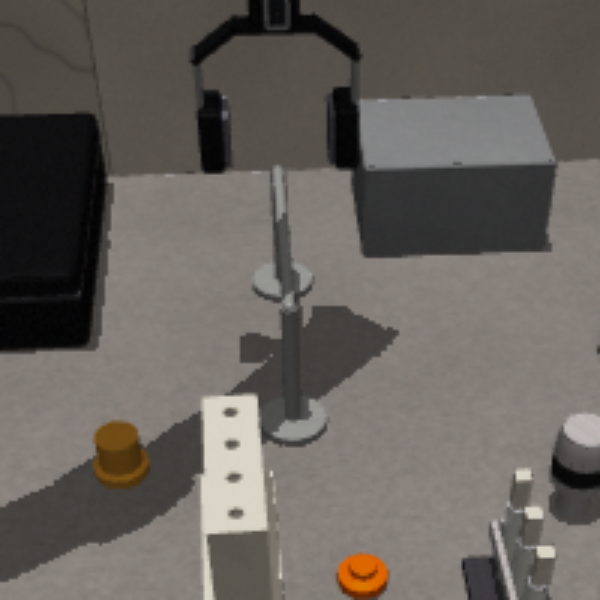

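The headset is level in the grip and straddles the rail. I'll lower it until the rail takes its weight.

```bash
python3 - <<'E'
from h import *
rx,ry=.515,.375
arm.line_to([rx,ry,.175],v=.15); arm.pause(.3); b=st()["contact_force"]
for z in np.arange(.170,.148,-.002):
    arm.line_to([rx,ry,z],v=.04); f=np.array(arm.read_state()["contact_force"])-b
    if f[2]>2.5: break
print(z,f.round(1)); st()
arm.grip(.06); arm.pause(.3); arm.line_to([rx,ry,.32],v=.12); arm.goto([.5,0,.33],q(0,[.5,0,.33])); st()
p,d=shot("side"); cv2.imwrite("pics/s5.png",cv2.resize(p[20:220,200:400,::-1],(600,600)))
p,d=shot("top"); P=cloud("top",d); cv2.imwrite("pics/t5.png",p[:,:,::-1])
Q=P.reshape(-1,3);Q=Q[(Q[:,2]>.165)&(Q[:,2]<.2)&(abs(Q[:,0]-.515)<.12)&(abs(Q[:,1]-.375)<.15)];print(len(Q),cv2.minAreaRect((Q[:,:2]*1000).astype(np.float32)),np.percentile(Q[:,2],[50,95]))
corks()
E
```

```text
t66.5 pos [0.5151, 0.3751, 0.1754] w 0.0251 ff 59.3 F [-0.2, 0.7, -2.8]
0.156 [-1.2 -2.   8.1]
t68.5 pos [0.5152, 0.3752, 0.1572] w 0.0246 ff 60.4 F [-1.5, -1.3, 5.3]
t72.2 pos [0.5005, 0.0017, 0.3299] w 0.0600 ff 0.0 F [0.5, 0.4, 0.1]
237 ((515.4346923828125, 372.9530029296875), (27.6856632232666, 44.5670051574707), 89.7880630493164) [0.18217648 0.1858513 ]
[ 796.4 -521.6] [50.9 51. ] 25.1 z 0.059 265 [  9. 133. 138.] [498. 107.]
[ 726.9 -521.9] [50.9 55.9] 4.9 z 0.059 274 [  9. 133. 138.] [500. 131.]
[ 531.7 -363.9] [41.4 24.4] 10.0 z 0.058 130 [ 15. 108. 117.] [449. 200.]
[ 468.7 -372.9] [31.1 31.8] 1.0 z 0.056 135 [ 15. 108. 118.] [454. 222.]
```

View pics/s5.png

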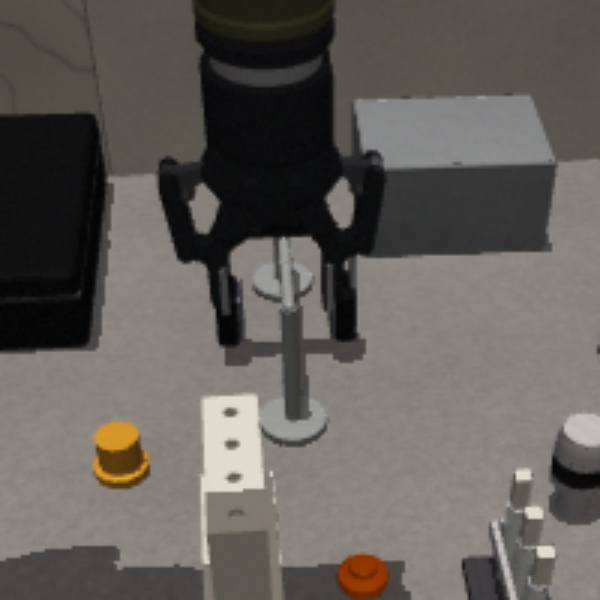

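```bash
cat >> h.py <<'E'
PV=np.array([.646,-.257]);RD=np.array([-.966,-.259])
def rockz():
    p,d=shot("top");P=cloud("top",d);hsv=cv2.cvtColor(p,cv2.COLOR_RGB2HSV)
    m=(hsv[:,:,2]<45)&(np.linalg.norm(P[:,:,:2]-PV,axis=2)<.04)&(P[:,:,2]>.045)
    Q=P[m]; a=(Q[:,:2]-PV)@RD; c=Q[:,:2].mean(0); r=cv2.minAreaRect((Q[:,:2]*1000).astype(np.float32)); print(len(Q),r,"slope",np.polyfit(a,Q[:,2],1))
    for lo in np.arange(-.03,.03,.01):
        s=(a>=lo)&(a<lo+.01); print("%.3f %d %.4f"%(lo,s.sum(),np.median(Q[s,2]) if s.any() else 0),end="; ")
    print()
E
python3 - <<'E'
from h import *
rockz()
E
```

```text
219 ((642.479248046875, -246.42153930664062), (59.96559524536133, 53.386268615722656), 17.928834915161133) slope [0.0758195  0.06233109]
-0.030 34 0.0603; -0.020 37 0.0612; -0.010 31 0.0633; 0.000 36 0.0651; 0.010 37 0.0666; 0.020 42 0.0665;
```

```bash
python3 - <<'E'
from h import *
x,y=PV+.023*RD; psi=np.degrees(np.arctan2(RD[1],RD[0]))+90
arm.grip(0,30); o=q(psi,[x,y,.12]); arm.goto([x,y,.15],o); arm.line_to([x,y,.08],v=.1); arm.pause(.3); b=st()["contact_force"]
for z in np.arange(.076,.044,-.0015):
    arm.line_to([x,y,z],v=.04); f=np.array(arm.read_state()["contact_force"])-b; print(round(z,4),f.round(1)[2],arm.read_state()["eef_pos"][2].round(4))
    if f[2]>14: break
arm.pause(.2); st(); arm.line_to([x,y,.2],v=.12); arm.goto([.5,0,.33],q(0,[.5,0,.33])); rockz()
p,d=shot("side"); cv2.imwrite("pics/s6.png",p[:,:,::-1])
E
```

```text
t75.4 pos [0.6241, -0.2631, 0.0805] w -0.0000 ff 0.0 F [-0.3, 0.3, 0.1]
0.076 -0.7 0.0756
0.0745 -0.5 0.0743
0.073 -1.2 0.0729
0.0715 -0.3 0.0714
0.07 -0.4 0.0699
0.0685 -0.4 0.0684
0.067 0.1 0.067
0.0655 1.0 0.0654
0.064 -0.3 0.0639
0.0625 2.4 0.0625
0.061 1.9 0.061
0.0595 5.0 0.0599
0.058 13.4 0.0596
0.0565 20.9 0.0594
t79.1 pos [0.6238, -0.2632, 0.0594] w -0.0003 ff 10.5 F [-6.3, 3.1, 20.3]
107 ((645.5856323242188, -257.2958984375), (59.33364486694336, 33.10824203491211), 15.706144332885742) slope [-0.16155604  0.06085491]
-0.030 16 0.0680; -0.020 11 0.0639; -0.010 19 0.0637; 0.000 21 0.0632; 0.010 16 0.0596; 0.020 21 0.0550;
```

View pics/s6.png

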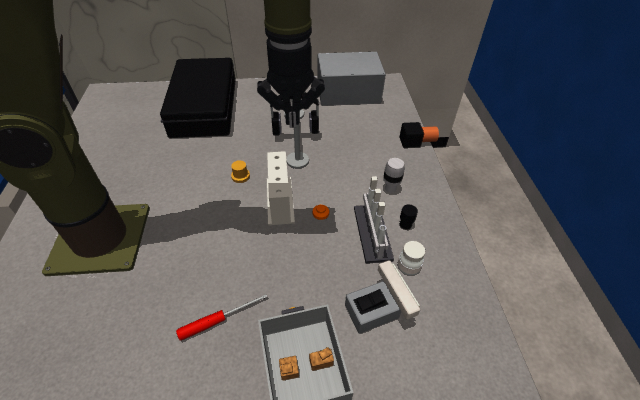

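The rocker has tipped to its hard stop, and the swabs, corks and headset are all still in place, so I'm handing it in.

```bash
python3 -c "
from plant import arm
print(arm.finish_job())"
```

```text
the job is handed in; nothing more can be done
None
```

The job is handed in at about 80 s: three swabs are seated in their own tubes, both cork offcuts I could find are in the bin, the headset hangs over the middle of the rail, and the bench light was switched off last.

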